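# Lay out a set of castings for dry fitting

## Task

Lay out the four dark castings on the three pale plates, left and right being the robot's own: the window cover centred on the left plate with its long side along the plate's long side, the ring flat in the middle of the right plate, and the flanged knob standing on its flange in the middle of the plate between them. Lay the hatch on top of the cover, grip bar up and square with it, so that it fully covers the window. Set everything down rather than dropping it, and leave the glue bottle and the pliers where they are.

Things in the scene. Friction and masses are not known exactly. Their poses are not given: they have to be found in the camera images.
- cover: housing cover, dark grey cast plastic, loose, a rectangular shell 104 mm (x) x 60 mm (y) x 34 mm high with upright sides, about 0.12 kg; flat top with a rectangular window 44 x 24 mm in its centre, long side along x. Origin at the centre of the underside, z up; stands upright on the bench. Take it across the 60 mm width
- hatch: hatch lid, dark grey cast plastic, loose, a flat plate 64 mm (x) x 44 mm (y) x 6 mm with a grip bar 40 mm (x) x 12 mm (y) standing on its middle up to 24 mm above the underside, about 35 g. Origin at the centre of the underside, z up; lies bar up. Take it by the bar across its 12 mm width. When on the cover its underside is 34 mm above the cover's underside
- ring: plain ring, dark grey cast plastic, loose, 52 mm outside, 32 mm bore, 22 mm high, about 35 g; lies flat. Origin at the centre of the underside, z up
- knob: flanged knob, dark grey cast plastic, loose: a round flange 44 mm across and 10 mm thick at the bottom, from which a stem 28 mm across rises to 40 mm, about 45 g; stands on the flange. Origin at the centre of the underside, z up
- plate_a: one of three identical fixed flat rectangular plates, pale amber resin, 130 x 90 x 5 mm, lying on the white bench; origin at the centre of the underside (top face 5 mm above it), x along the 130 mm side, z up, yaw within 0.35 rad of the robot's x axis. The three lie side by side in a row across the robot's front; which name lies left, in the middle or right differs from start to start
- plate_b: one of three identical fixed flat rectangular plates, pale amber resin, 130 x 90 x 5 mm, lying on the white bench; origin at the centre of the underside (top face 5 mm above it), x along the 130 mm side, z up, yaw within 0.35 rad of the robot's x axis. The three lie side by side in a row across the robot's front; which name lies left, in the middle or right differs from start to start
- plate_c: one of three identical fixed flat rectangular plates, pale amber resin, 130 x 90 x 5 mm, lying on the white bench; origin at the centre of the underside (top face 5 mm above it), x along the 130 mm side, z up, yaw within 0.35 rad of the robot's x axis. The three lie side by side in a row across the robot's front; which name lies left, in the middle or right differs from start to start
- glue: bystander: white glue bottle, 54 mm across, 120 mm tall, loose, upright, to the left of the plates; origin at the centre of the underside
- pliers: bystander: pliers with blue grips, about 170 mm long (jaws to +x) and 60 mm wide, 12 mm thick, lying loose to the right of the plates; origin at the pivot, underside
Mind the look-alikes: they are no part of the job. What is shaped like the cover but orange is not meant.

How it is judged (in metres and radians):
At the end, for the whole second after the job is handed in: From the robot: cover on the left plate, knob on the middle, ring on the right, each within 14 mm of the centre and 7 deg of upright, cover within 11 deg of the plate's long side; hatch flat on the cover within 10 mm and 11 deg; all at rest, released (((y of plate_a in the frame of plate_b above 0 m and y of plate_b in the frame of plate_c above 0 m and horizontal distance between cover and plate_a below 0.014 m and z of cover in the frame of plate_a below 0.01 m and angle between each of cover, knob, ring's own z axis and vertical below 0.12 rad and angle between the x axis of cover and the x axis of plate_a, either way round below 0.2 rad and horizontal distance between knob and plate_b below 0.014 m and z of knob in the frame of plate_b below 0.01 m and horizontal distance between ring and plate_c below 0.014 m and z of ring in the frame of plate_c below 0.01 m) or (y of plate_a in the frame of plate_c above 0 m and y of plate_c in the frame of plate_b above 0 m and horizontal distance between cover and plate_a below 0.014 m and z of cover in the frame of plate_a below 0.01 m and angle between each of cover, knob, ring's own z axis and vertical below 0.12 rad and angle between the x axis of cover and the x axis of plate_a, either way round below 0.2 rad and horizontal distance between knob and plate_c below 0.014 m and z of knob in the frame of plate_c below 0.01 m and horizontal distance between ring and plate_b below 0.014 m and z of ring in the frame of plate_b below 0.01 m) or (y of plate_b in the frame of plate_a above 0 m and y of plate_a in the frame of plate_c above 0 m and horizontal distance between cover and plate_b below 0.014 m and z of cover in the frame of plate_b below 0.01 m and angle between each of cover, knob, ring's own z axis and vertical below 0.12 rad and angle between the x axis of cover and the x axis of plate_b, either way round below 0.2 rad and horizontal distance between knob and plate_a below 0.014 m and z of knob in the frame of plate_a below 0.01 m and horizontal distance between ring and plate_c below 0.014 m and z of ring in the frame of plate_c below 0.01 m) or (y of plate_b in the frame of plate_c above 0 m and y of plate_c in the frame of plate_a above 0 m and horizontal distance between cover and plate_b below 0.014 m and z of cover in the frame of plate_b below 0.01 m and angle between each of cover, knob, ring's own z axis and vertical below 0.12 rad and angle between the x axis of cover and the x axis of plate_b, either way round below 0.2 rad and horizontal distance between knob and plate_c below 0.014 m and z of knob in the frame of plate_c below 0.01 m and horizontal distance between ring and plate_a below 0.014 m and z of ring in the frame of plate_a below 0.01 m) or (y of plate_c in the frame of plate_a above 0 m and y of plate_a in the frame of plate_b above 0 m and horizontal distance between cover and plate_c below 0.014 m and z of cover in the frame of plate_c below 0.01 m and angle between each of cover, knob, ring's own z axis and vertical below 0.12 rad and angle between the x axis of cover and the x axis of plate_c, either way round below 0.2 rad and horizontal distance between knob and plate_a below 0.014 m and z of knob in the frame of plate_a below 0.01 m and horizontal distance between ring and plate_b below 0.014 m and z of ring in the frame of plate_b below 0.01 m) or (y of plate_c in the frame of plate_b above 0 m and y of plate_b in the frame of plate_a above 0 m and horizontal distance between cover and plate_c below 0.014 m and z of cover in the frame of plate_c below 0.01 m and angle between each of cover, knob, ring's own z axis and vertical below 0.12 rad and angle between the x axis of cover and the x axis of plate_c, either way round below 0.2 rad and horizontal distance between knob and plate_b below 0.014 m and z of knob in the frame of plate_b below 0.01 m and horizontal distance between ring and plate_a below 0.014 m and z of ring in the frame of plate_a below 0.01 m)) and horizontal distance between hatch and cover below 0.01 m and z of hatch in the frame of cover between 0.03 and 0.038 m and angle between hatch's own z axis and vertical below 0.12 rad and angle between the x axis of hatch and the x axis of cover, either way round below 0.2 rad and linear speed of each of cover, hatch, ring, knob below 0.02 m/s and contact force between each of cover, hatch, ring, knob and the fingers below 0.01 N); the robot touches nothing.
It fails at once if a casting is dropped (falls free faster than 0.8 m/s, as from over 30 mm) ((linear speed of cover above 0.8 m/s and contact force between cover and anything else below 0.01 N) or (linear speed of hatch above 0.8 m/s and contact force between hatch and anything else below 0.01 N) or (linear speed of ring above 0.8 m/s and contact force between ring and anything else below 0.01 N) or (linear speed of knob above 0.8 m/s and contact force between knob and anything else below 0.01 N)).
It fails at once if the glue bottle or the pliers is shifted more than 20 mm (distance of any of glue, pliers from where it was at the start of the episode above 0.02 m).
It also fails if it takes over 99 s, if anything falls off the work surface, if the arm or the gripper's body presses on something with over 40 N, if the wrist force passes 120 N, or if a joint passes its speed limit or range.

## Robot

A 7-joint arm with a two-finger parallel gripper is mounted at the origin on the work surface. World frame = base frame: x ahead of the robot, y to its left, z up, the work surface at z = 0. Lengths are in mm, angles in rad, forces in N, time in s.
With the tool pointing down it reaches from about 400 to 900 mm from the base axis. Payload 5.6 kg.
Tool frame: the origin (TCP) lies midway between the tips of the shut fingers; the grasp point (between the pads) lies 19 mm behind it; x points along the fingers, y is the direction in which the jaws open and shut, and the axes are right-handed (so a half turn about x gives the same grasp; the last joint's range is limited). The gripper opens to 92 mm and grips with 3 to 60 N. Pads are 20 mm wide; open, the fingers measure 128 mm over their backs; the gripper's body (75 mm by 189 mm) begins 69 mm behind the grasp point.
Start: joints at [-1.171, 0.468, -0.012, 1.603, 0.006, 1.071, -0.056], TCP at [278.546, 587.3, 214.592] pointing down, gripper open.
Joint ranges: [-2.53, 2.53], [-0.31, 2.02], [-1.57, 1.55], [0.28, 2.44], [-1.29, 4.43], [0.15, 1.84], [-2.92, 2.92]. Speed limits (rad/s): [2.57, 2.57, 3.14, 3.14, 3.14, 3.14, 3.14].

## Interface

Orientations are given as a rotation vector (axis times angle).
In Python, from cell import robot, grip, kin, viewer gives the robot as it stands. Calls block until the motion is done:
- robot.movep(position, orientation): joint-space move of the TCP to a pose.
- robot.servo_line(position, feed=150, rotation=None): straight line of the TCP; rotation=None keeps the orientation; feed is the mean speed in mm/s.
- robot.goto_joints(angles): joint-space move.
- grip(opening, newtons=None): opening from 0.0 (shut) to 1.0 (fully open); newtons is the grip in N (None keeps the last); returns when the fingers have stopped.
- robot.hold(seconds).
- kin.ik(position, orientation): joint angles nearest the present ones, or None.
- robot.observe(): the state.
- viewer.read_camera(name): name is "side" or "top" or "wrist"; returns the picture (480x640x3 uint8, red, green, blue); there is no depth.
- viewer.camera_info(name): a dict with "camera_matrix" (3x3 intrinsics, pixels), "k1" (the pictures are not rectified: a ray, as slopes to the right and down, at radius r is drawn at 1 + k1 r^2 times it, then the intrinsics apply), "R" (3x3) and "t" (3): a world point X has camera coordinates R X + t. Camera axes: x right, y down, z forward; pixel columns grow to the right and rows downward; lengths in mm; the calibration is good to about 2 mm. A picture is of the moment at which its call begins: read the wrist's pose just before it. camera_info takes no time and is no camera call; for the wrist camera it gives the pose at the moment of the call.
A pose or a line that the arm cannot do raises robot.IKError and nothing moves.
- robot.job_done(): hands the job in, once; it reports no verdict.
Trained networks look in the newest picture that a camera, given by its name, has taken for a name from the list of things; names that differ only in an ending like _2 or _b are one class to them, and where a whole thing is asked for, a point or a joint stands for the part that bears it (a point fixed in the world has none). Each returns a list of dicts, best first, with "confidence" (0 to 1); they miss things now and then, are a little off and sometimes report something else, mostly with a low value. They report only what shows in the picture. A call takes as long as a camera call. They do not tell look-alikes from the thing itself.
- viewer.silhouettes(name, camera): "mask" (480x640 bool, what is visible of it).
- viewer.pinpoint(name, camera): "at" ([x, y, z] in mm, in the coordinates of the camera as it stood for that picture, good to about 4 mm: a listed point, or the origin of a listed thing).
The state is a dict: "t": time; "joints": joint angles; "joint_velocities": joint speeds; "joint_torque": joint torques, N m; "tcp_pos": TCP position; "tcp_rot": TCP orientation; "contact_force": force on the tool from outside, world axes, zero at the start; "wrist_torque": the same for the moment, N m; "grip_width": opening from 0.0 (shut) to 1.0 (fully open).
Only numpy, scipy, OpenCV 4.12 (cv2) and the standard library are available. Lean on these libraries where they do the work, as an engineer would, in place of code of your own. Each camera call takes 0.05 s, during which the arm holds its last target.

## Working session

There is one attempt and no reset: what is moved stays moved. The work goes in short steps, each a Python script; the robot and the scene stay as the last script left them, time stands still between calls to the robot, and variables do not carry over. Pictures are saved under pics/ and viewed, and the job is handed in when it is done.

```bash
ls; mkdir -p pics
python3 - <<'E'
from cell import robot, grip, kin, viewer
import cv2
print(robot.observe())
for n in ["side","top","wrist"]:
    im=viewer.read_camera(n); cv2.imwrite(f"pics/{n}0.png",im[:,:,::-1]); i=viewer.camera_info(n); print(n,i)
E
```

```text
pics
{'t': 0.0, 'joints': array([-1.17101763,  0.46836511, -0.01160401,  1.60357073,  0.00600389,
        1.07139354, -0.05628015]), 'joint_velocities': array([ 0.0010191 ,  0.00208034,  0.0002374 , -0.00234223,  0.00078518,
       -0.00263806, -0.00056181]), 'joint_torque': array([ 3.01939617e-04, -5.20595026e+01, -1.19167220e-02, -2.43746424e+01,
       -5.65133616e-02,  1.73356599e-02,  1.72214727e-04]), 'tcp_pos': array([278.31889696, 586.78635498, 213.67006699]), 'tcp_rot': array([ 0.34595599,  1.5430091 , -0.34861822]), 'contact_force': array([ 0.01674027, -0.82079446, -0.04693399]), 'wrist_torque': array([ 0.00735237, -0.07433999,  0.04803624]), 'grip_width': 1.0072505223591375}
side {'camera_matrix': array([[539.62281576,   0.        , 316.94099605],
       [  0.        , 539.62281576, 237.06376689],
       [  0.        ,   0.        ,   1.        ]]), 'k1': 0.048734413879381724, 'R': array([[ 0.87325209, -0.48725549,  0.00358861],
       [-0.28158613, -0.51063764, -0.81237827],
       [ 0.39766825,  0.70840052, -0.58311977]]), 't': array([-443.50954877,  167.1176968 , 1261.48321956])}
top {'camera_matrix': array([[513.35943903,   0.        , 317.85342501],
       [  0.        , 513.35943903, 245.78982859],
       [  0.        ,   0.        ,   1.        ]]), 'k1': -0.04805208307000242, 'R': array([[-0.07136028, -0.99742916, -0.00654098],
       [-0.97323517,  0.07106255, -0.21854845],
       [ 0.21845142, -0.00922976, -0.97580418]]), 't': array([  19.64879743,  481.20211487, 1003.77856964])}
wrist {'camera_matrix': array([[405.43393055,   0.        , 323.05225528],
       [  0.        , 405.43393055, 240.42769593],
       [  0.        ,   0.        ,   1.        ]]), 'k1': -0.031061480662454156, 'R': array([[ 0.42918881,  0.90321225, -0.00214604],
       [ 0.87215082, -0.41380891,  0.26098874],
       [ 0.23484018, -0.11388512, -0.96533946]]), 't': array([-649.23369571,  -30.03030188,  389.81953634])}
```

View pics/top0.png

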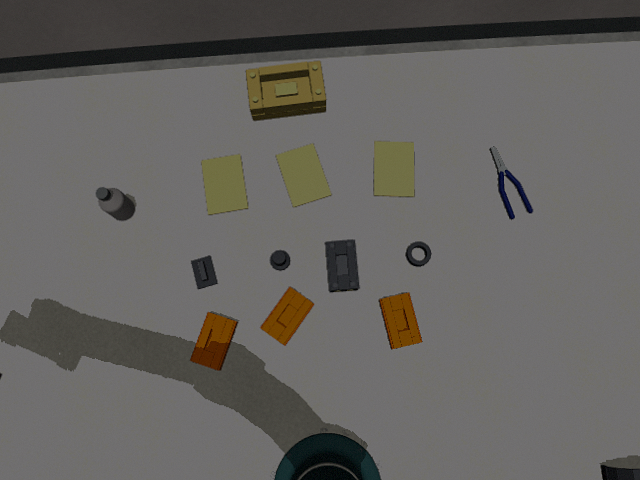

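View pics/side0.png

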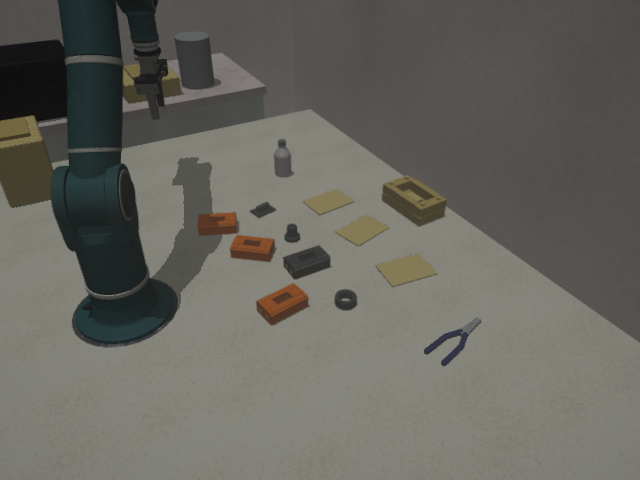

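View pics/wrist0.png

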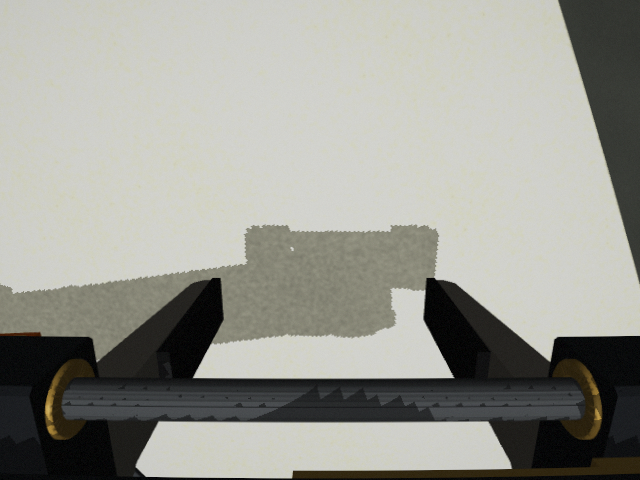

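```bash
cat > h.py <<'E'
import numpy as np, cv2
from scipy.spatial.transform import Rotation as Ro
from scipy.optimize import minimize
def proj(P,i):
    P=np.atleast_2d(P); c=P@i["R"].T+i["t"]; s=c[:,:2]/c[:,2:]
    s=s*(1+i["k1"]*(s**2).sum(1,keepdims=True)); K=i["camera_matrix"]
    return s@K[:2,:2].T+K[:2,2]
def unproj(uv,z,i):
    K=i["camera_matrix"]; uv=np.atleast_2d(np.asarray(uv,float))
    d=(uv-K[:2,2])/np.array([K[0,0],K[1,1]]); s=d.copy()
    for _ in range(8): s=d/(1+i["k1"]*(s**2).sum(1,keepdims=True))
    r=np.c_[s,np.ones(len(s))]@i["R"]; C=-i["R"].T@i["t"]
    return C+r*((z-C[2])/r[:,2])[:,None]
def box(x,y,z0,z1): return np.array([[a*x/2,b*y/2,z] for a in(-1,1) for b in(-1,1) for z in(z0,z1)],float)
def cyl(d,z0,z1): return np.array([[d/2*np.cos(a),d/2*np.sin(a),z] for a in np.linspace(0,2*np.pi,40) for z in(z0,z1)])
M=dict(cover=[box(104,60,0,34)],hatch=[box(64,44,0,6),box(40,12,6,24)],ring=[cyl(52,0,22)],knob=[cyl(44,0,10),cyl(28,10,40)],plate=[box(130,90,0,5)])
def render(m,p,i,z0,S=4):
    im=np.zeros((480,640),np.uint8); R=Ro.from_euler('z',p[2]).as_matrix()
    for q in M[m]:
        u=proj(q@R.T+[p[0],p[1],z0],i); h=cv2.convexHull(u.astype(np.float32))
        cv2.fillPoly(im,[np.round((h)*16).astype(np.int32)],255,cv2.LINE_AA,4)
    return im.astype(np.float32)/255
def fit(m,mask,i,z0,p0):
    b=cv2.GaussianBlur(mask.astype(np.float32),(0,0),1.5)
    s=np.array([5,5,.1])
    f=lambda v:((cv2.GaussianBlur(render(m,np.array(p0)+v*s,i,z0),(0,0),1.5)-b)**2).sum()
    best=None
    for dy in ([0] if m in('ring','knob') else [-.4,0,.4]):
        r=minimize(f,[0,0,dy/.1],method='Nelder-Mead',options=dict(initial_simplex=np.array([[0,0,dy/.1],[2,0,dy/.1],[0,2,dy/.1],[0,0,dy/.1+2]])))
        if best is None or r.fun<best.fun: best=r
    return np.array(p0)+best.x*s,best.fun/mask.sum()
def down(psi):  # jaw direction angle psi in world
    y=np.array([np.cos(psi),np.sin(psi),0]);x=np.array([0,0,-1.]);
    return Ro.from_matrix(np.c_[x,y,np.cross(x,y)]).as_rotvec()
E
python3 - <<'E'
from cell import robot, grip, kin, viewer
from h import *
im=viewer.read_camera("top"); i=viewer.camera_info("top"); im2=viewer.read_camera("side"); 
for m,c in dict(cover=(342,265),hatch=(204,272),ring=(419,253),knob=(280,260)).items():
    ds=viewer.silhouettes(m,"top")
    for d in ds:
        ys,xs=np.nonzero(d["mask"]); print(m,round(d["confidence"],2),xs.mean().round(1),ys.mean().round(1),d["mask"].sum())
        if np.hypot(xs.mean()-c[0],ys.mean()-c[1])<15:
            mk=d["mask"]
            if m=='ring':
                ff=np.zeros((480,640),np.uint8); cs,_=cv2.findContours(mk.astype(np.uint8),cv2.RETR_EXTERNAL,2); cv2.drawContours(ff,cs,-1,1,-1); mk=ff>0
            w=unproj([xs.mean(),ys.mean()],15,i)[0]
            print("  FIT",fit(m,mk,i,0,[w[0],w[1],0.]))
hsv=cv2.cvtColor(im,cv2.COLOR_RGB2HSV)
for c in[(225,184),(303,175),(394,169)]:
    ref=im[c[1],c[0]].astype(int); g=(np.abs(im.astype(int)-ref).max(2)<45)&(hsv[...,1]>60)
    n,l=cv2.connectedComponents(g.astype(np.uint8)); mk=l==l[c[1],c[0]]
    w=unproj(c,5,i)[0]; print("plate",mk.sum(),ref,fit("plate",mk,i,0,[w[0],w[1],0.]))
print(robot.observe()["t"])
E
```

```text
cover 0.93 286.3 316.0 1690
cover 0.69 399.8 320.2 1642
cover 0.63 213.9 341.2 1644
cover 0.6 341.1 265.3 1490
  FIT (array([ 4.44486381e+02, -6.09630185e+01,  2.02526147e-02]), np.float64(0.014907593695109323))
hatch 0.62 203.7 271.7 653
  FIT (array([4.53924492e+02, 2.32617797e+02, 2.00513273e-01]), np.float64(0.005201777856893963))
ring 0.82 418.2 253.6 392
  FIT (array([ 4.57936955e+02, -2.27902346e+02,  1.59957358e-01]), np.float64(0.012773102188845361))
ring 0.52 507.8 183.6 675
knob 0.63 279.2 259.8 355
  FIT (array([4.67416994e+02, 6.93171421e+01, 1.92077535e-01]), np.float64(0.006129088200313944))
plate 2217 [113 111  66] (array([6.49593462e+02, 1.82992438e+02, 9.97052408e-02]), np.float64(0.01406186111993923))
plate 2209 [112 112  70] (array([6.57979869e+02, 6.06558734e+00, 2.40865053e-01]), np.float64(0.009833087636205932))
plate 2183 [112 110  69] (array([ 6.58186498e+02, -1.97075663e+02, -1.13714962e-01]), np.float64(0.014657947157590258))
0.45
```

```bash
cat >> h.py <<'E'
COV=[444.5,-61,.020]; HAT=[453.9,232.6,.2005]; RING=[458,-227.9,0]; KNOB=[467.4,69.3,0]
PL=[649.6,183,.0997]; PM=[658,6.1,.2409]; PR=[658.2,-197.1,-.1137]
E
python3 - <<'E'
from cell import robot, grip, kin, viewer
from h import *
for n,p,z in [("cov",COV,6),("hat",HAT,9),("ring",RING,4),("knob",KNOB,14),("pl",PL,11),("plh",PL,48),("pm",PM,19),("pr",PR,9)]:
  for o in (np.pi/2,-np.pi/2):
    for zz in (z,z+120):
      q=kin.ik([p[0],p[1],zz],down(p[2]+o)); print(n,round(o,2),zz,None if q is None else np.round(q,2))
o=None
for s in (1,-1):
    R=down(COV[2]+s*np.pi/2)
    if kin.ik([COV[0],COV[1],160],R) is not None and o is None: o=s
R=down(COV[2]+o*np.pi/2); robot.movep([COV[0],COV[1],160],R)
i=viewer.camera_info("wrist"); im=viewer.read_camera("wrist")
for m,p in [("cover",COV)]:
    for q in M[m]:
        u=proj(q@Ro.from_euler('z',p[2]).as_matrix().T+[p[0],p[1],0],i); h=cv2.convexHull(u.astype(np.float32)); im=im.copy(); cv2.polylines(im,[np.int32(h)],True,(255,0,0),1)
cv2.imwrite("pics/w1.png",im[:,:,::-1]); s=robot.observe(); print(o,s["t"],s["tcp_pos"],s["joints"])
E
```

```text
cov 1.57 6 [-0.07  0.5   0.15  2.22 -0.17  0.44  1.81]
cov 1.57 126 [-0.29  0.26  0.4   2.18 -0.16  0.73  1.81]
cov -1.57 6 [-0.36  0.54  0.51  2.24 -0.57  0.49 -0.96]
cov -1.57 126 [-0.71  0.35  0.92  2.2  -0.41  0.77 -1.07]
hat 1.57 9 [-0.51  0.56 -0.04  2.06  0.04  0.52  1.19]
hat 1.57 129 [-0.53  0.35 -0.01  2.02  0.    0.78  1.23]
hat -1.57 9 [-0.88  0.59  0.43  2.09 -0.45  0.55 -1.5 ]
hat -1.57 129 [-1.01  0.38  0.57  2.05 -0.28  0.79 -1.64]
ring 1.57 4 [ 0.22  0.57  0.21  2.08 -0.23  0.52  2.18]
ring 1.57 124 [-0.1   0.4   0.6   2.05 -0.31  0.79  2.27]
ring -1.57 4 [-0.22  0.71  0.8   2.1  -0.84  0.68 -0.42]
ring -1.57 124 [-0.38  0.52  1.    2.06 -0.58  0.87 -0.61]
knob 1.57 14 [-0.28  0.5   0.08  2.16 -0.08  0.48  1.43]
knob 1.57 134 [-0.4   0.28  0.22  2.11 -0.09  0.76  1.44]
knob -1.57 14 [-0.61  0.54  0.48  2.18 -0.49  0.52 -1.33]
knob -1.57 134 [-0.81  0.33  0.71  2.13 -0.3   0.78 -1.49]
pl 1.57 11 [-0.34  0.75  0.02  1.65 -0.02  0.74  1.36]
pl 1.57 131 [-0.36  0.59  0.06  1.61 -0.04  0.94  1.38]
pl -1.57 11 [-0.7   0.81  0.55  1.68 -0.55  0.81 -1.37]
pl -1.57 131 [-0.74  0.65  0.61  1.63 -0.43  0.99 -1.46]
plh 1.57 48 [-0.35  0.7   0.03  1.64 -0.03  0.8   1.37]
plh 1.57 168 [-0.37  0.55  0.07  1.58 -0.04  1.01  1.38]
plh -1.57 48 [-0.71  0.76  0.57  1.67 -0.51  0.86 -1.4 ]
plh -1.57 168 [-0.75  0.61  0.62  1.61 -0.4   1.05 -1.48]
pm 1.57 19 [-0.09  0.71  0.04  1.7  -0.04  0.73  1.78]
pm 1.57 139 [-0.16  0.56  0.14  1.65 -0.09  0.94  1.83]
pm -1.57 19 [-0.52  0.82  0.67  1.73 -0.66  0.84 -0.87]
pm -1.57 139 [-0.53  0.64  0.68  1.68 -0.46  0.99 -1.02]
pr 1.57 9 [ 0.04  0.78  0.29  1.63 -0.29  0.77  1.92]
pr 1.57 129 [-0.1   0.65  0.51  1.6  -0.36  0.98  1.98]
pr -1.57 9 [-0.27  0.92  0.79  1.65 -0.79  0.92 -0.86]
pr -1.57 129 [-0.29  0.74  0.82  1.61 -0.6   1.06 -0.98]
1 2.8917 [444.8277143  -60.34728539 160.03316933] [-0.34406182  0.20512322  0.45596373  2.1519465  -0.12441001  0.80869503
  1.78173986]
```

View pics/w1.png

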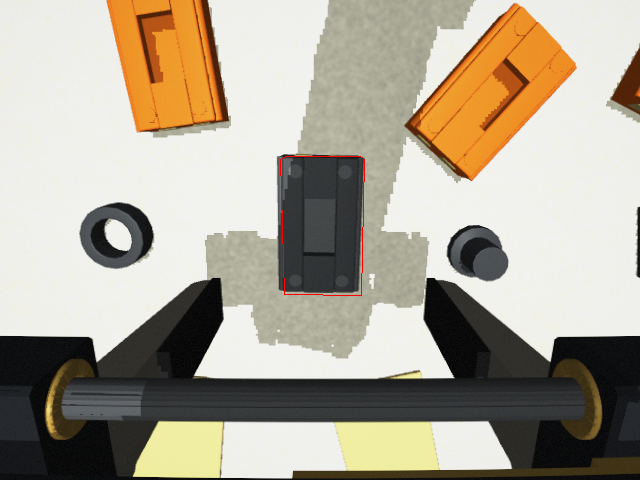

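```bash
cat >> h.py <<'E'
def darkfit(m,im,i,z0,p0,rad=110,thr=85):
    c=proj([p0[0],p0[1],z0+15],i)[0]
    g=(im.max(2)<thr).astype(np.uint8); n,l,st,ce=cv2.connectedComponentsWithStats(g)
    k=[j for j in range(1,n) if st[j,4]>300]
    # component whose centroid is nearest the prediction
    k=min(k,key=lambda j:np.hypot(*(ce[j]-c)))
    mk=(l==k).astype(np.uint8); cs,_=cv2.findContours(mk,cv2.RETR_EXTERNAL,2); cv2.drawContours(mk,cs,-1,1,-1)
    return fit(m,mk>0,i,z0,list(p0)),st[k]
def overlay(im,m,p,z0,i,col=(255,0,0)):
    im=im.copy()
    for q in M[m]:
        u=proj(q@Ro.from_euler('z',p[2]).as_matrix().T+[p[0],p[1],z0],i); h=cv2.convexHull(u.astype(np.float32)); cv2.polylines(im,[np.int32(np.round(h))],True,col,1)
    return im
E
python3 - <<'E'
from cell import robot, grip, kin, viewer
from h import *
i=viewer.camera_info("wrist"); im=viewer.read_camera("wrist"); o=im
for m,p in [("cover",COV),("ring",RING),("knob",KNOB)]:
    (q,e),st=darkfit(m,im,i,0,p); print(m,q,e,st); o=overlay(o,m,q,0,i)
cv2.imwrite("pics/w2.png",o[:,:,::-1])
E
```

```text
cover [ 4.42401658e+02 -6.29598347e+01 -3.51149152e-02] 0.03536078761749766 [  278   155    86   138 10705]
ring [ 4.68821982e+02 -2.38794776e+02  2.16377766e-01] 4.431415480907781 [ 90 217  41  42 693]
knob [4.65914591e+02 6.56061003e+01 2.73081329e-01] 0.0496883415641707 [ 448  225   60   55 1618]
```

View pics/w2.png

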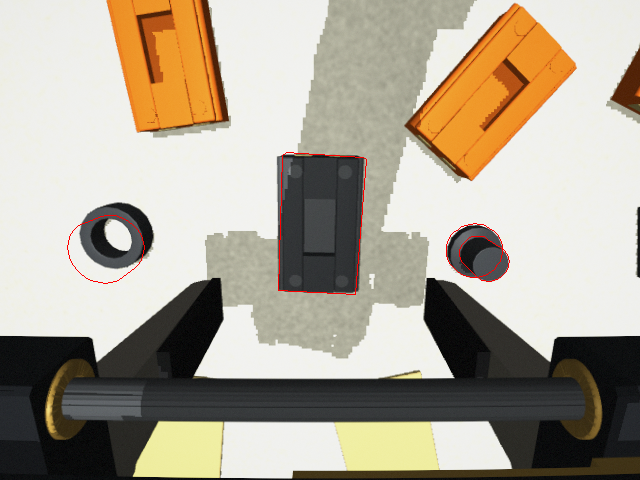

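Run:
```python
from cell import robot, grip, kin, viewer
from h import *
i=viewer.camera_info("wrist"); im=viewer.read_camera("wrist"); o=im
for m,p in [("cover",COV),("ring",RING),("knob",KNOB)]:
    (q,e),st=darkfit(m,im,i,0,p,thr=125); print(m,q,e,st); o=overlay(o,m,q,0,i)
cv2.imwrite("pics/w3.png",o[:,:,::-1])
```

```text
cover [ 4.42552396e+02 -6.37640400e+01  4.81154614e-03] 0.005859519341702615 [  277   155    87   138 11387]
ring [ 4.57095908e+02 -2.28420419e+02  1.83832744e-01] 0.03878628922022207 [  80  203   74   66 3075]
knob [4.66259187e+02 6.58092474e+01 3.15274997e-01] 0.03357035641053188 [ 447  225   61   56 2527]
```

View pics/w3.png

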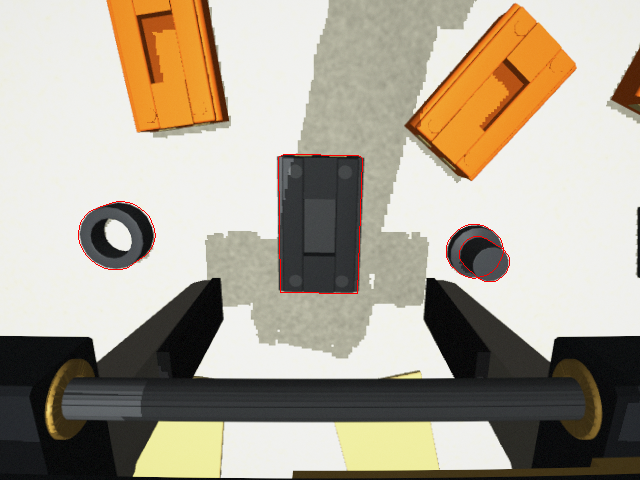

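Run:
```python
from cell import robot, grip, kin, viewer
from h import *
im=viewer.read_camera("side"); i=viewer.camera_info("side"); o=im
hsv=cv2.cvtColor(im,cv2.COLOR_RGB2HSV)
for P in (PL,PM,PR):
    c=np.int32(proj([P[0],P[1],5],i)[0]); ref=im[c[1],c[0]].astype(int); g=(np.abs(im.astype(int)-ref).max(2)<45)&(hsv[...,1]>60)
    n,l=cv2.connectedComponents(g.astype(np.uint8)); mk=l==l[c[1],c[0]]
    q,e=fit("plate",mk,i,0,P); print(mk.sum(),q,e); o=overlay(o,"plate",q,0,i)
cv2.imwrite("pics/s1.png",o[:,:,::-1])
C=[443.5,-62.4,.008]; R=down(C[2]+np.pi/2)
robot.movep([C[0],C[1],60],R); robot.servo_line([C[0],C[1],6],feed=80)
s=robot.observe(); print(s["tcp_pos"],s["contact_force"])
grip(0.5,20); s=robot.observe(); print(s["grip_width"]*92,s["contact_force"],s["t"])
```

```text
344 [ 6.65037063e+02  1.71666955e+02 -4.48620238e-03] 0.8188146546829579
851 [6.55228964e+02 4.84239399e+00 2.27771590e-01] 0.0284881972818341
1150 [ 6.55799497e+02 -1.99429130e+02 -9.93422026e-02] 0.026041944752568782
[443.84225912 -62.51856476   6.30025231] [ 0.68237592 -0.05584807  0.250942  ]
59.83962309442697 [-0.0529744  -0.70151198  2.16972926] 4.9333
```

View pics/s1.png

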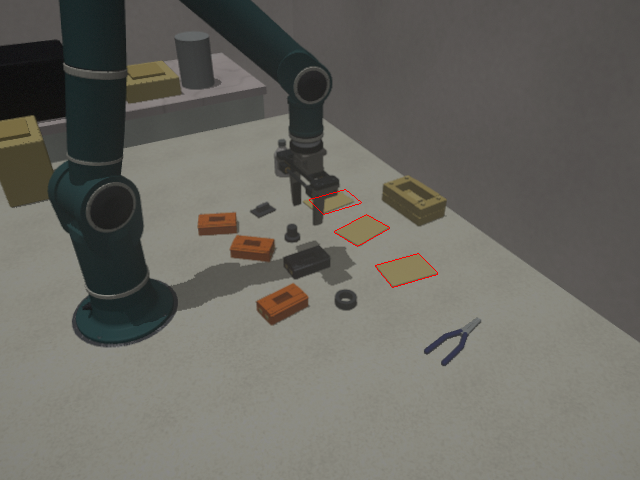

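```bash
cat >> h.py <<'E'
PL=[648.3,181.8,.098]; PM=[656.6,5.4,.236]; PR=[657,-198.3,-.107]
E
cat > place.py <<'E'
from cell import robot, grip, kin, viewer
from h import *
def place(x,y,psi,z,zup,opening,up=110):
    R=down(psi); p=robot.observe()["tcp_pos"]
    robot.servo_line([p[0],p[1],up],feed=150)
    print("lifted",robot.observe()["grip_width"]*92)
    robot.movep([x,y,max(up,z+40)],R); robot.servo_line([x,y,z+8],feed=120)
    f0=robot.observe()["contact_force"]
    zz=z+8
    while zz>z-2:
        zz-=1; robot.servo_line([x,y,zz],feed=25); f=robot.observe()["contact_force"]-f0
        if f[2]>2.5: break
    s=robot.observe(); print("set",s["tcp_pos"],f,s["t"])
    grip(opening); robot.servo_line([x,y,zup],feed=150); s=robot.observe(); print(s["grip_width"],s["t"])
E
python3 - <<'E'
from place import *
place(PL[0],PL[1],PL[2]+np.pi/2,11.3,160,0.95)
im=viewer.read_camera("wrist");i=viewer.camera_info("wrist");(q,e),st=darkfit("cover",im,i,5,PL,thr=125);print(q,e,st)
cv2.imwrite("pics/w4.png",overlay(im,"cover",q,5,i)[:,:,::-1])
E
```

```text
lifted 59.735954694987406
set [648.36388086 181.83808911  11.26316522] [-3.26731532 -1.65430756  5.5223643 ] 10.1417
0.9525331225207818 11.8667
[6.46935126e+02 1.80998592e+02 9.87629141e-02] 0.003923234164504196 [  279   158    89   141 11848]
```

View pics/w4.png

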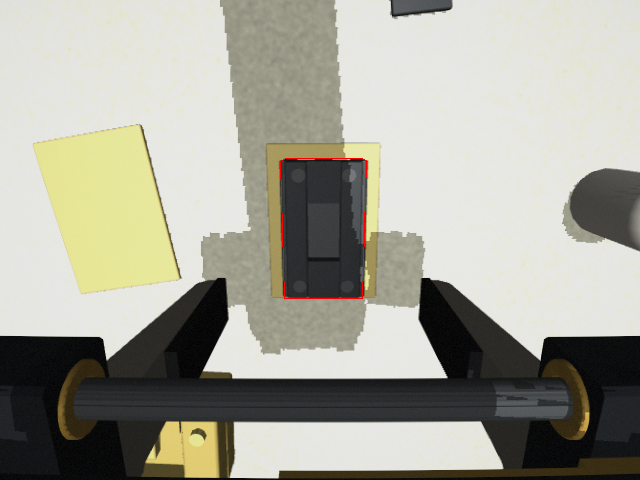

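Run:
```python
from place import *
im=viewer.read_camera("wrist");i=viewer.camera_info("wrist")
for c in [[(266,143),(380,143),(377,297),(271,297)],[(33,143),(141,125),(180,278),(82,293)]]:
    w=unproj(c,5,i); print(w.round(1)[:,:2].tolist(),w.mean(0).round(1), np.linalg.norm(w-np.roll(w,1,0),axis=1).round(1))
```

```text
[[588.4, 130.7], [579.8, 218.7], [707.5, 233.3], [716.3, 142.8]] [648.  181.4   5. ] [128.5  88.5 128.4  90.8]
[[605.2, -53.0], [583.9, 33.4], [706.7, 64.7], [729.2, -20.6]] [656.2   6.1   5. ] [128.2  89.  126.8  88.2]
```

Run:
```python
from place import *
R=down(HAT[2]+np.pi/2); robot.movep([HAT[0],HAT[1],160],R)
i=viewer.camera_info("wrist");im=viewer.read_camera("wrist");(q,e),st=darkfit("hatch",im,i,0,HAT,thr=125);print(q,e,st,robot.observe()["t"])
cv2.imwrite("pics/w5.png",overlay(im,"hatch",q,0,i)[:,:,::-1])
```

```text
[4.52509705e+02 2.30301249e+02 2.19574690e-01] 0.007151924346453422 [ 294  179   56   78 4152] 12.8333
```

View pics/w5.png

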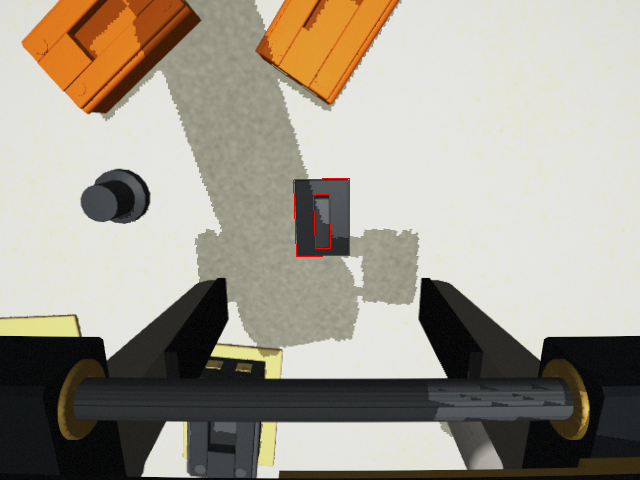

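Run:
```python
from place import *
x,y,a=453.2,231.2,.213
robot.servo_line([x,y,60],feed=200,rotation=down(a+np.pi/2)); grip(0.5); robot.servo_line([x,y,9.5],feed=80)
s=robot.observe(); print(s["tcp_pos"],s["contact_force"])
grip(0.0,12); s=robot.observe(); z0=s["tcp_pos"][2]; print(s["grip_width"]*92,s["contact_force"],z0,s["t"])
place(648.0,181.5,.098+np.pi/2,39+z0,190,0.4,up=130)
i=viewer.camera_info("wrist");im=viewer.read_camera("wrist");cv2.imwrite("pics/w6.png",im[:,:,::-1])
o=overlay(overlay(im,"cover",[647,181.1,.0987],5,i),"hatch",[647,181.1,.0987],39,i);cv2.imwrite("pics/w6o.png",o[:,:,::-1])
i=viewer.camera_info("side");im=viewer.read_camera("side");cv2.imwrite("pics/s2.png",im[120:330,180:490,::-1].repeat(2,0).repeat(2,1))
```

```text
[453.42283173 231.18954087   9.54165211] [ 0.16281377  0.27672056 -0.09268172]
11.537629419928647 [-4.26789399e-01 -2.04839249e-03  2.44740162e+00] 9.679825489755022 15.625
lifted 11.770177550708539
set [648.21431716 181.55351332  48.78698491] [-2.26876131  0.52011117  7.63924565] 20.4
0.39983082470352943 22.0417
```

View pics/w6o.png

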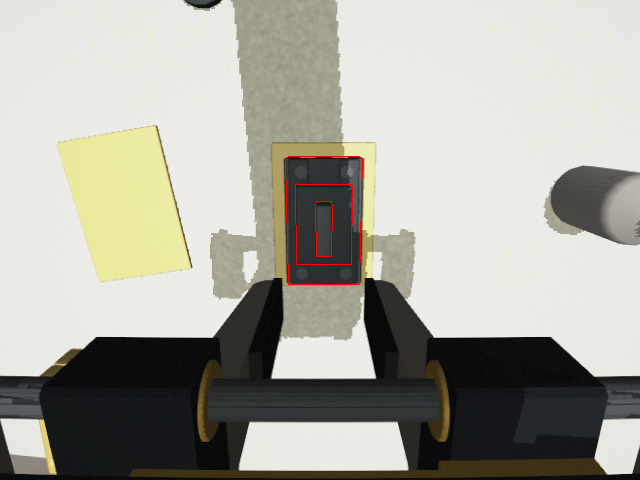

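View pics/s2.png

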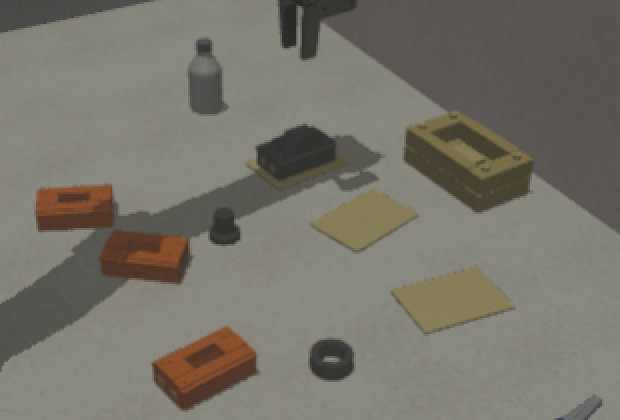

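Run:
```python
from place import *
im=cv2.imread("pics/w6.png")[120:320,240:420]; im=cv2.resize(im,None,fx=3.3,fy=3,interpolation=2); cv2.imwrite("pics/w6c.png",np.clip(im.astype(float)*2.5,0,255).astype(np.uint8))
grip(0.9); robot.movep([467,67.5,160],down(np.pi/2))
i=viewer.camera_info("wrist");im=viewer.read_camera("wrist");(q,e),st=darkfit("knob",im,i,0,[467,67.5,0],thr=125);print(q,e,st,robot.observe()["t"])
cv2.imwrite("pics/w7.png",overlay(im,"knob",q,0,i)[:,:,::-1])
```

```text
[4.66640710e+02 6.65324235e+01 8.66643320e-02] 0.009028194912051098 [ 294  192   55   56 2346] 23.8667
```

View pics/w6c.png

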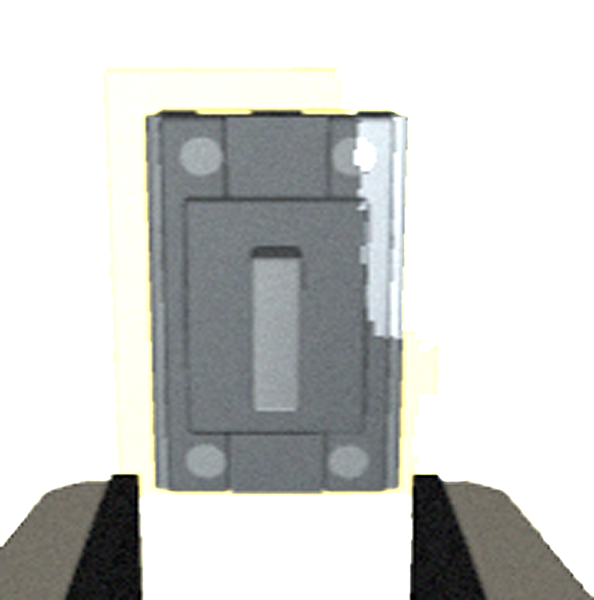

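View pics/w7.png

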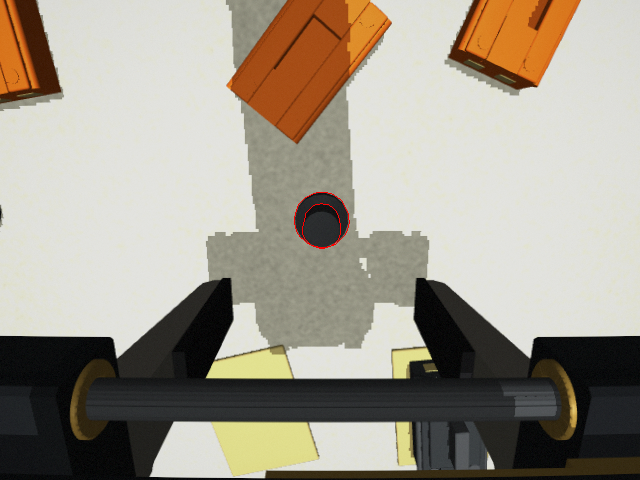

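Run:
```python
from place import *
x,y=467.3,67.1
robot.servo_line([x,y,14],feed=120)
grip(0.1,15); s=robot.observe(); z0=s["tcp_pos"][2]; print(s["grip_width"]*92,s["contact_force"],z0,s["t"])
place(656.5,5.8,.236+np.pi/2,5+z0,160,0.7,up=110)
i=viewer.camera_info("wrist");im=viewer.read_camera("wrist");(q,e),st=darkfit("knob",im,i,5,[656,5.5,0],thr=125);print(q,e,st,robot.observe()["t"])
cv2.imwrite("pics/w8.png",overlay(overlay(im,"knob",q,5,i),"plate",PM,0,i)[:,:,::-1])
grip(0.95); robot.movep([458,-228,160],down(np.pi/2))
i=viewer.camera_info("wrist");im=viewer.read_camera("wrist");(q,e),st=darkfit("ring",im,i,0,[458,-228,0],thr=125);print(q,e,st,robot.observe()["t"])
cv2.imwrite("pics/w9.png",overlay(im,"ring",q,0,i)[:,:,::-1])
```

```text
27.11107608194404 [-0.6601428   0.1328166  -0.19021821] 13.981786423764273 26.1083
lifted 27.092381452483245
set [656.71661003   5.78781518  19.01292991] [-2.671731    0.60992342  7.15497647] 30.8083
0.7006131447324909 32.6083
[6.56021589e+02 4.99215234e+00 9.63563252e-02] 0.016767285632846938 [ 296  198   55   56 2382] 32.6583
[ 4.57316962e+02 -2.28766997e+02  1.00439991e-01] 0.016884852643344724 [ 289  188   66   68 2508] 34.4
```

View pics/w8.png

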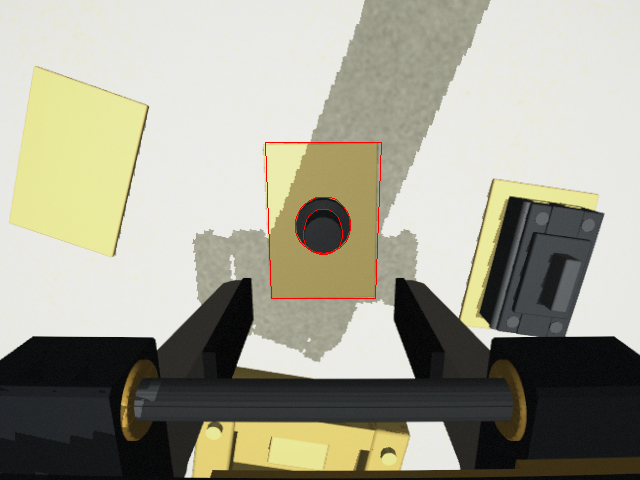

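View pics/w9.png

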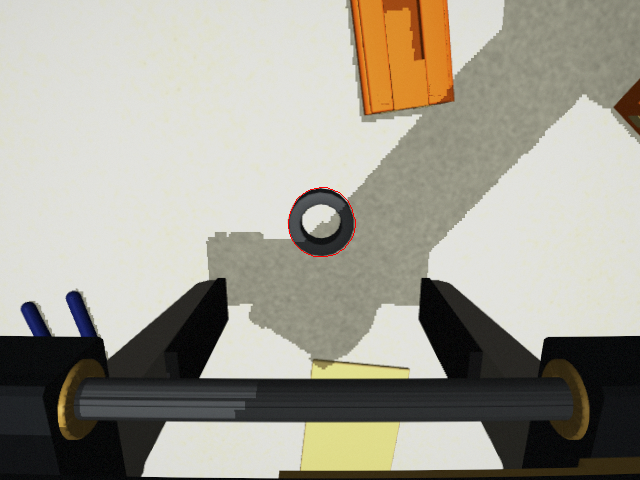

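Run:
```python
from place import *
x,y=457.9,-228.3
robot.servo_line([x,y,4.5],feed=120)
grip(0.35,10); s=robot.observe(); z0=s["tcp_pos"][2]; print(s["grip_width"]*92,s["contact_force"],z0,s["t"])
place(657.2,-198,-.107+np.pi/2,5+z0,160,0.85,up=110)
i=viewer.camera_info("wrist");im=viewer.read_camera("wrist");(q,e),st=darkfit("ring",im,i,5,[657,-198,0],thr=125);print(q,e,st,robot.observe()["t"])
cv2.imwrite("pics/w10.png",overlay(overlay(im,"ring",q,5,i),"plate",PR,0,i)[:,:,::-1])
robot.movep([480,0,300],down(np.pi/2))
cv2.imwrite("pics/top2.png",viewer.read_camera("top")[:,:,::-1]);cv2.imwrite("pics/side2.png",viewer.read_camera("side")[:,:,::-1]);print(robot.observe()["t"])
```

```text
51.159971879489554 [ 0.43739075 -0.86311561  1.69675602] 4.586425406752099 36.4833
lifted 50.96461634634038
set [ 657.37803571 -198.03856234    9.59429472] [-2.71086904  0.52635861  7.10522369] 41.325
0.8517689284146882 43.05
[ 6.56690475e+02 -1.98061231e+02  9.14604025e-02] 0.016277396435371624 [ 290  193   67   69 2625] 43.1
44.35
```

View pics/w10.png

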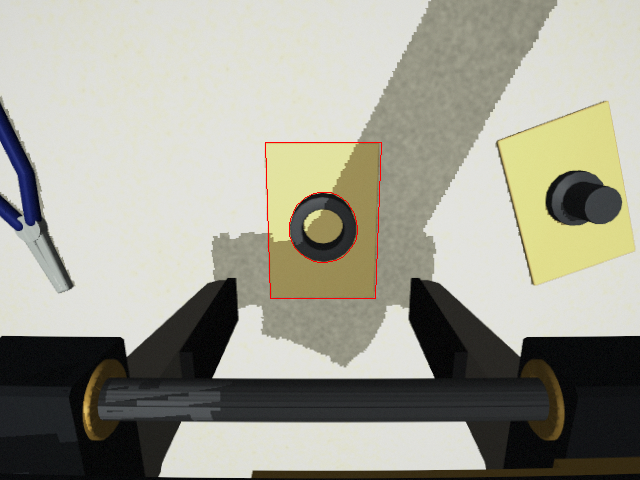

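View pics/top2.png

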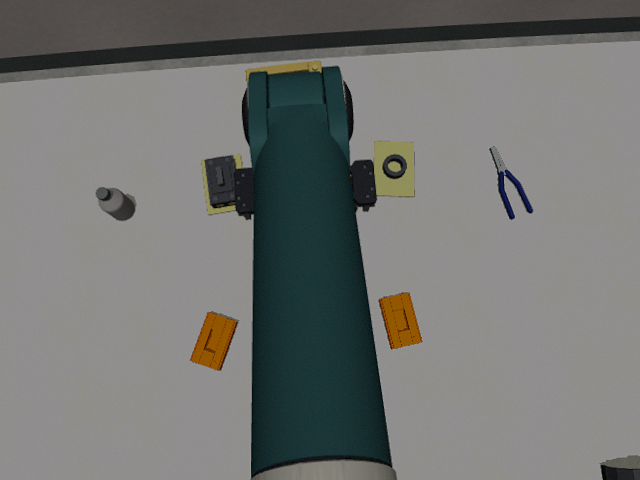

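View pics/side2.png

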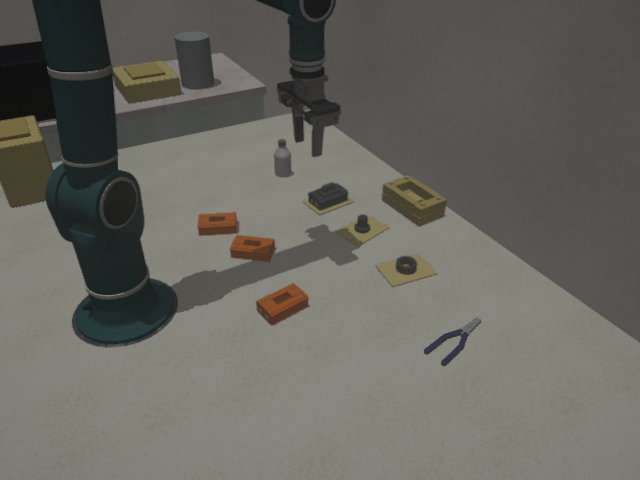

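Run:
```python
from cell import robot
robot.hold(0.3); print(robot.observe()["contact_force"]); robot.job_done(); print(robot.observe()["t"])
```

```text
[-0.19630296  0.29715464 -0.40214911]
the job is handed in; nothing more can be done
the job is handed in; nothing more can be done
```

The four castings are on their plates and the job is handed in at about 45 s of the 99 s allowed; it reported no verdict. The cover is on the left plate with the hatch on it, bar up, the knob is on the middle plate and the ring on the right. Each piece was lowered until it touched, then released.

- **Cover, knob and ring:** the wrist-camera fits put each one about 1–2 mm from its plate's centre. The cover's yaw agrees with its plate to within about 0.01 rad.
- **Hatch:** I checked this one by eye on an enlarged wrist picture and an outline overlay rather than by a fit. It sits centred and square, and the window is fully covered.
- **Bystanders:** the glue bottle and the pliers sit at the same pixels in the last top and side pictures as at the start.
- **Disagreements:** the top, side and wrist cameras differed from each other by 2–3 mm, about as their calibration allows, so I averaged them. The side-camera fit of the left plate failed because the gripper was in the way. I replaced it with a wrist-camera check of the plate's corners, which agreed with the pose I had used.
- **Last top picture:** the arm hid the middle plate there, so the final check of the knob rests on the wrist and side pictures.

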